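Slide the blue-knobbed pot to the orange position

TASK

Slide the steel pot with the blue knob along the warming plate from the outer position it stands on to the empty orange ring in the middle, so that it stands centred on the ring. Keep it standing on the plate all the way - do not lift or tip it - and leave the pot with the black knob where it is. Let go when done.

Things in the scene. Friction and masses are not known exactly. Their poses are not given: they have to be found in the camera images.
- blue_pot: The pot to slide, on one of the white rings. Round steel pot, lid fixed on, 84 mm in diameter (rim 90), lid 55 mm above the underside. On its axis a straight upright blue knob, 28 mm in diameter, 55 to 88 mm above the underside. Two wire ears, 37 mm up, reach 58 mm from the axis on its own +y and -y sides. Mass 0.3 to 0.65 kg. Origin: centre of the underside, z up.
- black_pot: The pot to leave alone, on the other white ring: same shape and size as the blue-knobbed one, but its knob is black. Origin: centre of the underside, z up.
- orange_ring (a point): Centre of the empty middle position on the plate's flat top, 30 mm above the worktop: a broad printed orange ring, 120 mm outer and 100 mm inner diameter, quite flat. z up, y along the row of positions. The two thin white rings (112 mm in diameter) lie 135 mm away along +y and -y.
- warming_plate: Three-position warming plate, fixed to the worktop: aluminium body with a smooth black glass top, 170 mm (own x) x 440 mm (own y) x 30 mm high; three small black buttons on its front edge are only for looks. Origin: centre of the underside, under the middle ring.

How it is judged:
By the outcome, as a careful person would: the job done as asked, in the order asked, and still so for the second after the job is handed in, with the robot touching nothing.
It also fails if it takes over 35 s, if anything falls off the work surface, if the arm or the gripper's body presses on something with over 40 N, if the wrist force passes 120 N, or if a joint passes its speed limit or range.

ROBOT

A 6-joint arm with a two-finger parallel gripper is mounted at the origin on a cart in front of the work surface, level with it; the furniture and walls round the work are solid. World frame = base frame: x ahead of the robot, y to its left, z up, the work surface at z = 0. Lengths are in mm, angles in degrees, forces in N, time in s.
With the tool pointing down it reaches from about 300 to 850 mm from the base axis. Payload 4.2 kg.
Tool frame: the origin (TCP) lies midway between the tips of the shut fingers; the grasp point (between the pads) lies 19 mm behind it; z points along the fingers, y is the line along which they close (so a half turn about z gives the same grasp; the last joint's range is limited). The gripper opens to 91 mm and grips with 3 to 60 N. Pads are 32 mm wide; open, the fingers measure 118 mm over their backs; the gripper's body (76 mm by 178 mm) begins 60 mm behind the grasp point.
Start: joints at [-1.146, 18.312, 89.639, -0, 72.044, -1.146], TCP at [575.016, 0, 213.976] pointing down, gripper open.
Joint ranges: [-177.97, 177.97], [-48.28, 115.42], [12.27, 149.76], [-77.06, 257.06], [2.81, 150.46], [-146.56, 146.56]. Speed limits (degrees/s): [147.25, 147.25, 180, 180, 180, 180].

INTERFACE

Orientations are given as [roll, pitch, yaw] about the fixed x, y, z axes, in that order (R = Rz(yaw) Ry(pitch) Rx(roll)).
In Python, from workcell import env gives the robot as it stands.
- The arm moves only by the shell command python3 -m jog 'ROWS' [FORCE]. ROWS is a JSON object of lists of equal length, an entry for each row: "jaw": the finger opening in mm, from 0 to 91.2; "slide": the shift along the tool's x, y, z in units of 30 mm (1.0 is 30 mm), a list of three; "spin": the turn about the tool's z in units of 8 degrees (1.0 is 8 degrees). In form: {"jaw": [jaw, ...], "slide": [[dx, dy, dz], ...], "spin": [spin, ...]}. A call has 1 to 10 rows; each row shifts and turns the commanded pose from where the row before left it, along the tool's axes as they then stand; what a row does not reach is not made up. A row lasts 1/10 s, in which the tool goes at most 50 mm and 8.59 degrees, less where a joint would pass 70% of its speed; a pose out of reach is approached as far as the arm can. A call is refused whole if a number of a shift passes 1 or a number of a turn 1, either way. A call with a gripper value outside its range is refused whole. The fingers move at their own pace and stop on an object; FORCE is the grip in N (left out, the last holds). Time passes only in rows, so rows that do not move let the fingers close. It gives the time, the measured TCP pose, the force, the opening and the grip force at its end, in the units of the state.
- env.state(): the state, without advancing time (a new reading comes with each control period).
- env.grab_frame(name): name is "scene" or "side" or "wrist"; returns the picture (400x640x3 uint8, red, green, blue); there is no depth.
- env.camera_model(name): a dict with "fx", "fy", "cx", "cy" (pixels), "camera_from_world" (4x4, takes a point from world to camera coordinates). Camera axes: x right, y up, looking along -z (the intrinsics and any distortion apply to the point x, -y, -z); pixel columns grow to the right and rows downward; lengths in mm; the calibration is good to about 2 mm. A picture is of the moment at which its call begins: read the wrist's pose just before it. camera_model takes no time and is no camera call; for the wrist camera it gives the pose at the moment of the call.
- env.job_done(): hands the job in; it is judged then, once.
The state is a dict: "time_s": time; "qpos": joint angles; "qvel": joint speeds; "effort": joint torques, N m; "ee_pos": TCP position; "ee_rot": TCP orientation; "force": force on the tool from outside, world axes, zero at the start; "torque": the same for the moment, N m; "gripper_width": finger opening in mm; "gripper_force": force on a finger pad.
Only numpy, scipy, OpenCV 4.12 (cv2) and the standard library are available. Lean on these libraries where they do the work, as an engineer would, in place of code of your own. Each camera call takes 0.05 s, during which the arm holds its last target. There are 200 camera calls.

## Working session

There is one attempt and no reset: what is moved stays moved. The work goes in short steps, Python scripts to look and compute and a shell command to move; the robot and the scene stay as the last step left them, time stands still between calls to the robot, and variables do not carry over. Pictures are saved under pics/ and viewed, at most 10 in all, crops included, and the job is handed in when it is done.

```bash
ls; mkdir -p pics; python3 - <<'E'
from workcell import env
import cv2,numpy as np
for n in ("scene","side"):
    cv2.imwrite(f"pics/{n}0.png",env.grab_frame(n)[:,:,::-1])
    print(n,env.camera_model(n))
s=env.state();print(s)
E
```

```text
pics
scene {'fx': 500.25148386895665, 'fy': 500.25148386895665, 'cx': 319.6031692508971, 'cy': 207.6032980768917, 'camera_from_world': array([[ 6.95470940e-01,  7.18510444e-01, -7.93173197e-03,
        -2.58571423e+02],
       [-5.74569095e-01,  5.62706089e-01,  5.94333419e-01,
         3.05596510e+02],
       [ 4.31498003e-01, -4.08784294e-01,  8.04179628e-01,
        -1.14094234e+03],
       [ 0.00000000e+00,  0.00000000e+00,  0.00000000e+00,
         1.00000000e+00]])}
side {'fx': 489.893021652915, 'fy': 489.893021652915, 'cx': 317.27236068852756, 'cy': 197.06521572786886, 'camera_from_world': array([[-9.99634864e-01,  1.89023894e-02, -1.93090212e-02,
         4.88051571e+02],
       [-2.51794946e-02, -3.92336625e-01,  9.19477007e-01,
        -6.98184321e+01],
       [ 9.80467620e-03,  9.19627464e-01,  3.92669321e-01,
        -8.64658531e+02],
       [ 0.00000000e+00,  0.00000000e+00,  0.00000000e+00,
         1.00000000e+00]])}
{'time_s': 0.1, 'qpos': array([-1.14794525e+00,  1.83487383e+01,  8.96972153e+01, -6.58933938e-04,
        7.20455770e+01, -1.14832867e+00]), 'qvel': array([-0.02989984, -0.0996938 , -0.13350384, -0.07960472, -0.01191295,
        0.10563401]), 'effort': array([ 5.01049108e-04, -4.13330913e+01, -2.32510239e+01,  7.29743019e-02,
        4.21804120e-02, -4.88014211e-05]), 'ee_pos': array([ 5.74558063e+02, -1.44196526e-02,  2.13211657e+02]), 'ee_rot': array([-1.79908475e+02, -1.20795059e-03,  9.00005861e+01]), 'force': array([-0.56626725, -0.47344819, -0.10099165]), 'torque': array([-0.02098734,  0.00462469,  0.05333614]), 'gripper_force': 0.0, 'gripper_width': 91.23542142224574}
```

View pics/scene0.png

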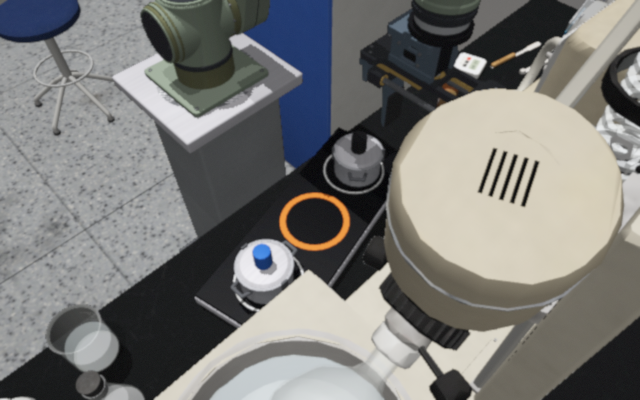

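View pics/side0.png

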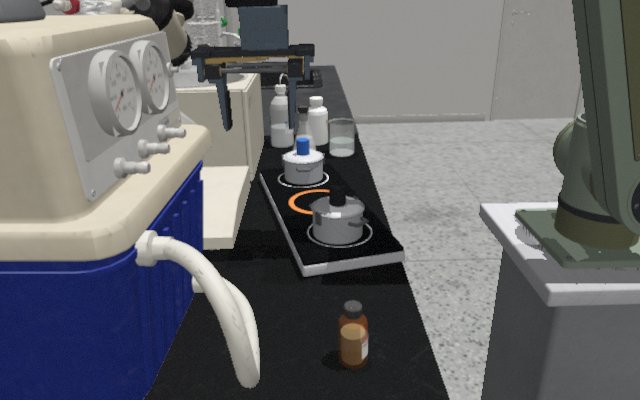

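The scene view shows the blue knob at about (262,258), the empty orange ring at (315,221) and the black pot at (358,150). The side view shows blue at (303,147), black at (338,197), and a large machine on the +x side.

```bash
cat > h.py <<'E'
from workcell import env
import cv2,numpy as np
def ray(m,uv):
    uv=np.atleast_2d(uv).astype(float); T=m["camera_from_world"]; R=T[:3,:3]; c=-R.T@T[:3,3]
    d=np.c_[(uv[:,0]-m["cx"])/m["fx"],-(uv[:,1]-m["cy"])/m["fy"],-np.ones(len(uv))]
    return c,d@R
def plane(m,uv,z):
    c,d=ray(m,uv); return c+d*((z-c[2])/d[:,2])[:,None]
def tri(a,b):
    A=np.zeros((3,3));B=np.zeros(3)
    for c,d in (a,b):
        d=d[0]/np.linalg.norm(d[0]);P=np.eye(3)-np.outer(d,d);A+=P;B+=P@c
    return np.linalg.solve(A,B)
def mask(im,lo,hi):
    return cv2.inRange(cv2.cvtColor(im,cv2.COLOR_RGB2HSV),lo,hi)
def big(mk):
    cs,_=cv2.findContours(mk,cv2.RETR_EXTERNAL,cv2.CHAIN_APPROX_NONE);return max(cs,key=cv2.contourArea)[:,0]
def circ(P):
    A=np.c_[2*P[:,:2],np.ones(len(P))];s=np.linalg.lstsq(A,(P[:,:2]**2).sum(1),rcond=None)[0]
    return s[:2],np.sqrt(s[2]+s[0]**2+s[1]**2)
BL=((105,130,60),(120,255,255)); OR=((8,150,120),(22,255,255))
def cen(c):
    m=cv2.moments(c);return m["m10"]/m["m00"],m["m01"]/m["m00"]
E
python3 - <<'E'
from h import *
M={n:env.camera_model(n) for n in("scene","side")}
I={n:cv2.imread(f"pics/{n}0.png")[:,:,::-1].copy() for n in M}
r=[]
for n in M:
    im=I[n].copy(); roi=np.zeros(im.shape[:2],np.uint8)
    if n=="scene": roi[180:320,200:380]=255
    else: roi[130:215,250:400]=255
    b=big(mask(im,*BL)&roi); o=big(mask(im,*OR)&roi)
    print(n,cv2.boundingRect(b),cen(b),cv2.boundingRect(o),circ(plane(M[n],o,30)), plane(M[n],cen(b),30+71.5))
    r.append(ray(M[n],cen(b)))
print("knob",tri(*r))
E
```

```text
scene (253, 245, 19, 24) (262.26542249870397, 256.2726801451529) (279, 192, 71, 59) (array([ 482.41875921, -119.88751593]), np.float64(60.35706975058026)) [[ 513.37053657 -253.06193029  101.5       ]]
side (297, 138, 12, 17) (302.4108761329305, 146.15911379657604) (288, 189, 42, 26) (array([ 484.03024609, -120.60980861]), np.float64(54.99870351513849)) [[ 513.40913375 -251.37936919  101.5       ]]
knob [ 513.31115165 -252.93006871  101.08821553]
```

```bash
python3 - <<'E'
from h import *
cv2.imwrite("pics/wrist0.png",env.grab_frame("wrist")[:,:,::-1])
a=cv2.imread("pics/side0.png")[40:260,150:410];b=cv2.imread("pics/scene0.png")[180:400,150:410]
cv2.imwrite("pics/crop.png",cv2.resize(np.hstack([a,b]),(800,338),interpolation=cv2.INTER_CUBIC))
E
```

```text
(no output)
```

View pics/wrist0.png

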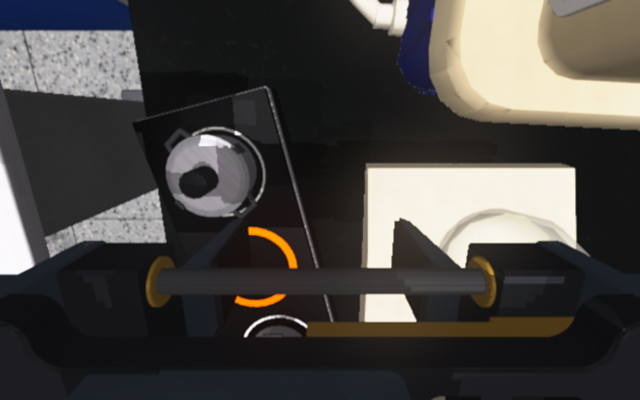

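View pics/crop.png

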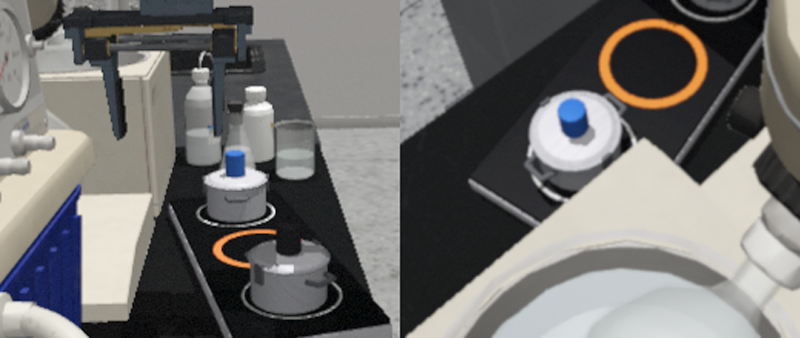

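```bash
python3 - <<'E'
from h import *
S,D=env.camera_model("scene"),env.camera_model("side")
print(tri(ray(S,(309,271)),ray(D,(247.5,91))))
print("slab edge z0",plane(D,[(232,247),(245,165)],0),plane(env.camera_model("wrist"),[(365,165),(362,320)],15))
E
```

```text
[ 626.09445816 -263.86661989  218.48554871]
slab edge z0 [[ 6.37227339e+02  3.36222413e+00  0.00000000e+00]
 [ 6.65071367e+02 -4.29731708e+02 -5.68434189e-14]] [[ 631.09973282   19.10945398   15.        ]
 [ 636.54227203 -215.72423267   15.        ]]
```

```bash
python3 -m jog '{"jaw":[60,60,60,60,60,60,60,60,60,60],"slide":[[0,0,0],[0,0,0],[0,0,0],[0,0,0],[0,0,0],[0,0,0],[0,0,0],[0,0,0],[0,0,0],[0,0,0]],"spin":[0.96,0.96,0.96,0.96,0.96,0.96,0.96,0.96,0.96,0.96]}' 15; python3 - <<'E'
from h import *
from scipy.spatial.transform import Rotation as Ro
s=env.state();R=Ro.from_euler("xyz",s["ee_rot"],degrees=True).as_matrix()
print(s["qpos"].round(1),R.round(3).tolist(),(R.T@(np.array([513.3,-252.5,180])-s["ee_pos"])/30).round(3))
E
```

```text
time_s: 1.15
ee_pos: [574.8, 0.0, 213.6]
ee_rot: [-180.0, 0.0, 12.9]
force: [-0.6, -0.0, 0.3]
gripper_width: 60.3
gripper_force: 0.0
[-1.1 18.3 89.7  0.  72.  76. ] [[0.975, 0.223, -0.001], [0.223, -0.975, 0.0], [-0.001, -0.0, -1.0]] [-3.873  7.748  1.121]
```

```bash
python3 -m jog '{"jaw":[60,60,60,60,60,60,60,60,60,60],"slide":[[-0.387,0.775,0],[-0.387,0.775,0],[-0.387,0.775,0],[-0.387,0.775,0],[-0.387,0.775,0],[-0.387,0.775,0],[-0.387,0.775,0],[-0.387,0.775,0],[-0.387,0.775,0],[-0.387,0.775,0]],"spin":[0,0,0,0,0,0,0,0,0,0]}'; python3 -m jog '{"jaw":[60,60],"slide":[[0,0,0],[0,0,0]],"spin":[0,0]}'; python3 - <<'E'
from h import *
for n in("wrist","side","scene"):
    m=env.camera_model(n);im=env.grab_frame(n).copy();cv2.imwrite(f"pics/{n}1.png",im[:,:,::-1])
    if n=="side":im[:,:250]=0
    try:
        b=big(mask(im,*BL));print(n,cv2.boundingRect(b),plane(m,cen(b),101.5))
    except Exception as e:print(n,e)
E
```

```text
time_s: 2.15
ee_pos: [514.5, -253.8, 213.6]
ee_rot: [-180.0, 0.0, 13.2]
force: [0.7, -0.8, 0.2]
gripper_width: 60.2
gripper_force: 0.0
time_s: 2.35
ee_pos: [514.8, -252.8, 213.6]
ee_rot: [-179.9, 0.0, 13.1]
force: [0.3, 0.2, -0.4]
gripper_width: 60.2
gripper_force: 0.0
wrist (308, 184, 27, 32) [[ 511.32952251 -253.32549066  101.5       ]]
side (297, 138, 12, 17) [[ 513.50345286 -251.05956274  101.5       ]]
scene (267, 0, 65, 168) [[221.21124511 109.22837832 101.5       ]]
```

View pics/wrist1.png

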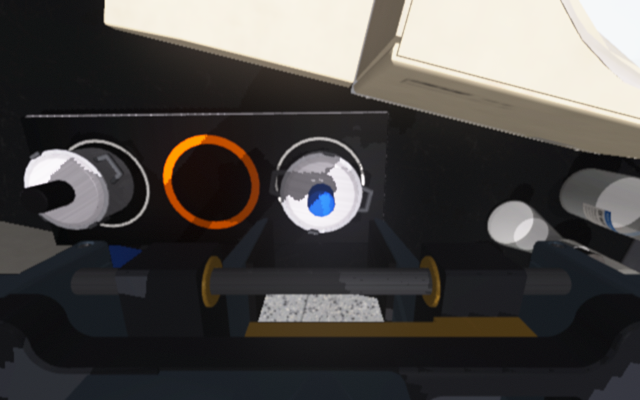

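```bash
python3 - <<'E'
from h import *
m=env.camera_model("wrist");im=cv2.cvtColor(cv2.imread("pics/wrist1.png"),cv2.COLOR_BGR2RGB)
o=big(mask(im,*OR));print(circ(plane(m,o,30)))
e=cv2.fitEllipse(o.astype(np.int32)); print(e)
E
python3 -m jog '{"jaw":[60,60,60,60,60,60],"slide":[[0,0,0.7],[0,0,0.7],[0,0,0.7],[0,0,0.7],[0,0,0.7],[0,0,0.6]],"spin":[0,0,0,0,0,0]}'; python3 -m jog '{"jaw":[22,22,22,22,22,22,22,22],"slide":[[0,0,0],[0,0,0],[0,0,0],[0,0,0],[0,0,0],[0,0,0],[0,0,0],[0,0,0]],"spin":[0,0,0,0,0,0,0,0]}' 15
```

```text
(array([ 481.71264893, -117.83013389]), np.float64(59.36101039362))
((210.4424285888672, 181.040283203125), (88.43638610839844, 99.35070037841797), 129.7982177734375)
time_s: 3.1
ee_pos: [515.1, -251.7, 90.0]
ee_rot: [-180.0, 0.0, 13.3]
force: [-0.7, 0.3, -0.1]
gripper_width: 60.0
gripper_force: 0.0
time_s: 3.9
ee_pos: [515.6, -252.7, 92.0]
ee_rot: [180.0, -0.1, 13.2]
force: [0.3, 3.2, 5.1]
gripper_width: 27.6
gripper_force: 15.0
```

```bash
python3 -m jog '{"jaw":[22,22,22,22,22,22,22,22,22,22],"slide":[[0,-0.1,0],[0,-0.2,0],[0,-0.25,0],[0,-0.25,0],[0,-0.25,0],[0,-0.25,0],[0,-0.25,0],[0,-0.25,0],[0,-0.25,0],[0,-0.25,0]],"spin":[0,0,0,0,0,0,0,0,0,0]}'; python3 -m jog '{"jaw":[22,22,22,22,22,22,22,22,22,22],"slide":[[0,-0.25,0],[0,-0.25,0],[0,-0.25,0],[0,-0.25,0],[0,-0.25,0],[0,-0.25,0],[0,-0.2,0],[0,-0.1,0],[0,0,0],[0,0,0]],"spin":[0,0,0,0,0,0,0,0,0,0]}'
python3 - <<'E'
from h import *
for n in("wrist","side","scene"):
    m=env.camera_model(n);im=env.grab_frame(n).copy();cv2.imwrite(f"pics/{n}2.png",im[:,:,::-1])
cv2.imwrite("pics/c2.png",cv2.resize(np.hstack([cv2.imread("pics/scene2.png")[120:320,200:400],cv2.imread("pics/side2.png")[100:300,230:430]]),(800,400)))
E
```

```text
time_s: 4.9
ee_pos: [501.2, -187.9, 92.2]
ee_rot: [179.6, -0.2, 13.3]
force: [0.9, -5.2, 4.3]
gripper_width: 27.6
gripper_force: 15.0
time_s: 5.9
ee_pos: [488.7, -134.4, 92.1]
ee_rot: [179.8, -0.2, 13.2]
force: [1.5, -4.5, 6.7]
gripper_width: 27.7
gripper_force: 15.0
```

View pics/c2.png

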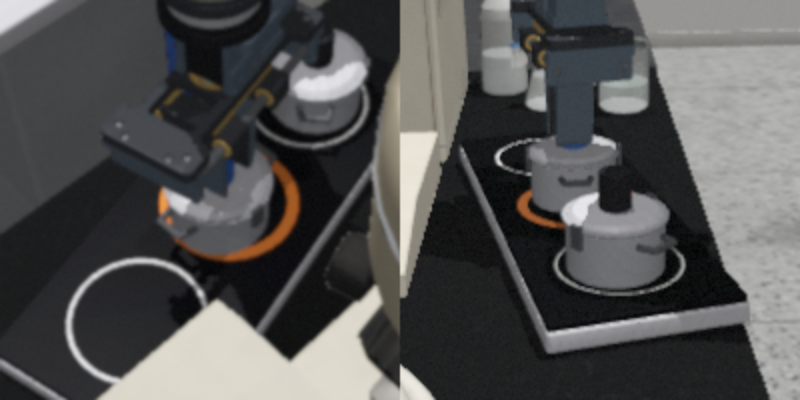

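View pics/wrist2.png

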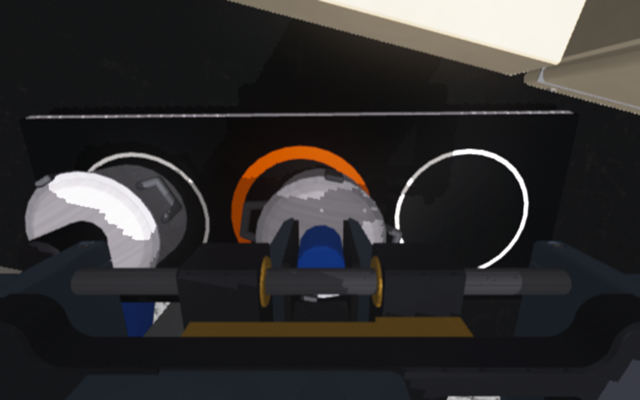

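```bash
python3 -m jog '{"jaw":[22,22,22,22,22,22,60,60,60,60],"slide":[[0,-0.1,0],[0,-0.18,0],[0,-0.15,0],[0,-0.1,0],[0,0,0],[0,0,0],[0,0,0],[0,0,0],[0,0,0],[0,0,0]],"spin":[0,0,0,0,0,0,0,0,0,0]}'; python3 -m jog '{"jaw":[60,60,60,60,60,60,60,60,60],"slide":[[0,0,-0.3],[0,0,-0.8],[0,0,-1],[0,0,-1],[0,0,-1],[0,1,0],[0,1,0],[0,1,0],[0,1,0]],"spin":[0,0,0,0,0,0,0,0,0]}';python3 -m jog '{"jaw":[60,60],"slide":[[0,0,0],[0,0,0]],"spin":[0,0]}'
python3 - <<'E'
from h import *
K={}
for n in("wrist","side","scene"):
    m=env.camera_model(n);im=env.grab_frame(n).copy();cv2.imwrite(f"pics/{n}3.png",im[:,:,::-1])
    roi=np.zeros(im.shape[:2],np.uint8)
    if n=="scene": roi[170:320,200:380]=255
    elif n=="side": roi[130:230,270:400]=255
    else: roi[100:240]=255
    try:
        b=big(mask(im,*BL)&roi); print(n,"knob",cv2.boundingRect(b),plane(m,cen(b),101.5)[0,:2])
        o=np.argwhere(mask(im,*OR)&roi)[:,::-1]; P=plane(m,o,30)
        c=np.array([482.2,-119]) # annulus pixels: take outer edge by angle bins
        a=np.degrees(np.arctan2(*(P[:,:2]-c).T[::-1]))//6
        r=np.hypot(*(P[:,:2]-c).T)
        Q=np.array([P[a==k][np.argmax(r[a==k])] for k in np.unique(a) if r[a==k].max()>54])
        print("  ring",circ(Q),len(Q))
    except Exception as e:print(n,e)
cv2.imwrite("pics/c3.png",np.hstack([cv2.imread("pics/wrist3.png")[60:300,20:420],cv2.resize(cv2.imread("pics/scene3.png")[140:300,220:420],(400,240))]))
E
```

```text
time_s: 7.05
ee_pos: [482.7, -117.2, 90.4]
ee_rot: [-179.9, 0.1, 13.2]
force: [-0.7, -0.2, -0.6]
gripper_width: 56.6
gripper_force: 0.0
time_s: 7.95
ee_pos: [510.9, -235.4, 214.7]
ee_rot: [180.0, -0.0, 13.2]
force: [-0.2, 0.0, 0.7]
gripper_width: 60.0
gripper_force: 0.0
time_s: 8.15
ee_pos: [510.5, -234.5, 214.0]
ee_rot: [-179.9, 0.0, 13.1]
force: [-0.2, 0.5, 0.6]
gripper_width: 60.0
gripper_force: 0.0
wrist knob (186, 184, 37, 32) [ 480.7006268  -118.77917758]
  ring (array([ 481.43322099, -118.69117046]), np.float64(59.7262812554328)) 40
side knob (311, 156, 15, 21) [ 482.59479637 -120.74875524]
  ring (array([ 480.42213491, -118.3187924 ]), np.float64(60.736774997945695)) 18
scene knob (306, 182, 16, 25) [ 482.31761774 -119.95935294]
  ring (array([ 482.48364168, -118.19630259]), np.float64(59.23156530666035)) 42
```

View pics/c3.png

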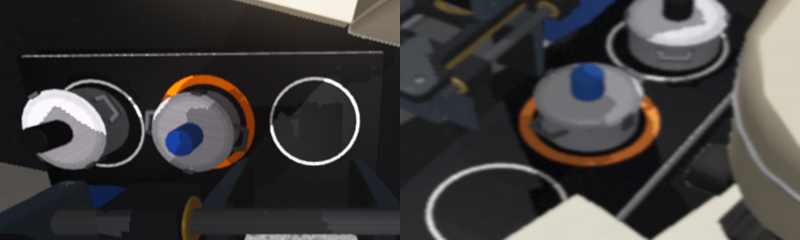

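Every view puts the knob axis within about 2–3 mm of the ring centre. The pot stands upright, the black pot looks undisturbed, and the gripper is open and clear.

```bash
python3 -c "
from workcell import env
print(env.job_done())"
```

```text
the job is handed in; nothing more can be done
None
```

The blue-knobbed pot now stands on the middle orange ring, about 2–3 mm off centre by the cameras; it stayed on the plate all the way, the black-knobbed pot was left alone, the gripper let go and the job is handed in at about 8 s (verdict not shown).

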